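# Set the length-stop carriage to the marked stop

## Robot

A 6-joint arm with a two-finger parallel gripper is mounted at the origin on the work surface. World frame = base frame: x ahead of the robot, y to its left, z up, the work surface at z = 0. Lengths are in mm, angles in rad, forces in N, time in s.
With the tool pointing down it reaches from about 350 to 975 mm from the base axis. Payload 7.1 kg.
Tool frame: the origin (TCP) lies at the very end of the fingers, on their centre line; the grasp point (between the pads) lies 19 mm behind it; y points along the fingers, x is the direction in which the jaws open and shut, and the axes are right-handed (so a half turn about y gives the same grasp; the last joint's range is limited). The gripper opens to 88 mm and grips with 3 to 60 N. Pads are 20 mm wide; open, the fingers measure 115 mm over their backs; the gripper's body (75 mm by 178 mm) begins 61 mm behind the grasp point.
Start: joints at [1.208, 0.423, 1.63, -0, 1.089, -0.019], TCP at [210.635, 588.42, 222.675] pointing down, gripper open.
Joint ranges: [-3, 3], [-0.9, 2.11], [0.09, 2.58], [-1.31, 4.45], [0.11, 2.69], [-2.54, 2.54]. Speed limits (rad/s): [2.39, 2.39, 3.01, 3.14, 3.14, 3.14].

## Interface

Orientations are given as a rotation vector (axis times angle).
In Python, from workcell import ctrl gives the robot as it stands. The module is installed in compiled form; this text tells all that it offers.
- The arm moves only by the tool carry_out, never from a script. Its arguments are lists of equal length, an entry for each row: "delta_pos": the shift along the tool's x, y, z in cm, a list of three; "rotation": the turn, a rotation vector about the tool's x, y, z in rad, a list of three. In form: {"delta_pos": [[dx, dy, dz], ...], "rotation": [[wx, wy, wz], ...]}. A call has 1 to 12 rows; each row is the pose to reach, as a shift and turn from the pose commanded when the call began, along the tool's axes at that moment; what a row does not reach only later rows make up. A row lasts 1/12 s, in which the tool goes at most 41.7 mm and 7.16 degrees, less where a joint would pass 70% of its speed; a pose out of reach is approached as far as the arm can. A call with a gripper value outside its range is refused whole. "hand" is the closure in counts, from 0 (fully open) to 255 (shut), set as the call begins (left out, the last holds). The fingers move at their own pace and stop on an object; the grip force is fixed at half the most. Time passes only in rows, so rows that repeat a pose let the fingers close. It gives the time, the measured TCP pose, the force and the opening at its end, in the units of the state.
- ctrl.get_obs(): the state, without advancing time (a new reading comes with each control period).
- ctrl.get_image(name): name is "scene" or "top"; returns the picture (480x640x3 uint8, red, green, blue); there is no depth.
- ctrl.camera_info(name): a dict with "fov_y" (degrees; the focal length in pixels is half the picture's height over the tangent of half this angle, whatever the lens; pixels are square), "cx", "cy" (the principal point, pixels), "R" (3x3) and "t" (3): a world point X has camera coordinates R X + t. Camera axes: x right, y down, z forward; pixel columns grow to the right and rows downward; lengths in mm; the calibration is good to about 2 mm. A picture is of the moment at which its call begins. camera_info takes no time and is no camera call.
- ctrl.close_job(): hands the job in, once; it reports no verdict.
The state is a dict: "t": time; "qpos": joint angles; "qvel": joint speeds; "joint_torque": joint torques, N m; "ee_pos": TCP position; "orientation": TCP orientation; "ft_force": force on the tool from outside, world axes, zero at the start; "moment": the same for the moment, N m; "width": finger opening in mm.
Only numpy, scipy, OpenCV 4.12 (cv2) and the standard library are available. Lean on these libraries where they do the work, as an engineer would, in place of code of your own. Each camera call takes 0.05 s, during which the arm holds its last target.

## Task

On the turner's length gauge, press down the black key in the middle of the sliding carriage with a fingertip to free its brake, keep it pressed and push the carriage along the rail until it meets the marked stop, the one with the upright pin. Then let the key come up so that the carriage is locked there against the stop, and leave the other things on the bench where they stand.

Things in the scene. Friction and masses are not known exactly. Their poses are not given: they have to be found in the camera images.
- rail: Aluminium gauge rail fixed to the bench, 500 mm long, 60 mm wide, 30 mm high. Origin: centre of its underside, on the bench. The rail runs along its own y axis; its z is up. Dark feet 100 mm wide under both ends.
- carriage (a joint): Position of the carriage along the rail's +y axis in m: 0 with the carriage centred on the rail's origin. Sliding takes about 2 N while the key is pressed; with the key up a friction brake holds it fast against a push of 30 N.
- carriage_mid (a point): Centre of the grey carriage, on top of its plate, 40 mm above the bench. Plate: 110 mm along the rail (its end faces meet the stops), 90 mm across. Two cross ridges, 9 mm thick and 60 mm wide, stand on it 37 to 46 mm either side of the centre along the rail, 61 mm above the bench; a fingertip on the key between them (74 mm apart, open at the sides) can push against them.
- key_top (a point): Centre of the top of the black key in the middle of the carriage: flat, 70 mm along the rail, 44 mm across, 52 mm above the bench when up. The key travels with the carriage. Its axes are parallel to the rail's.
- key (a joint): How far the key is pressed in m: 0 up, 0.008 fully down. It is sprung: about 7.5 N starts it, 9.5 N at full depth, then it meets a hard stop. The brake is on when it is up and is fully off from 1.5 mm down.
- marked_stop: The marked stop: dark steel block fixed across the rail at either end, 70 mm across, 30 mm along the rail, 30 to 60 mm above the bench, with an upright round steel pin 14 mm thick, 35 mm tall on top. Origin: centre of its underside, on the rail's top. When the carriage meets it, their centres are 70 mm apart.
- plain_stop: The other stop at the opposite end: the same block without a pin. Origin: centre of its underside.
- turned_cup: Loose turned wooden cup shape, solid, 56 mm wide, 65 mm tall, standing beside the rail. Origin: centre of its underside. To be left alone.
- log_offcut: Loose round log offcut, 64 mm wide, 55 mm tall, standing beside the rail. Origin: centre of its underside. To be left alone.
- wax_jar: Loose jar, 60 mm wide, 60 mm tall, standing beside the rail. Origin: centre of its underside. To be left alone.
- screwdriver: Loose screwdriver lying beside the rail, 200 mm long and 26 mm thick, origin half-way along, along its own x axis. To be left alone.

How it is judged:
By the outcome, as a careful person would: the job done as asked, in the order asked, and still so for the second after the job is handed in, with the robot touching nothing.
It also fails if it takes over 42 s, if anything falls off the work surface, if the arm or the gripper's body presses on something with over 40 N, if the wrist force passes 120 N, or if a joint passes its speed limit or range.

## Working session

There is one attempt and no reset: what is moved stays moved. The work goes in short steps, Python scripts to look and compute and a tool call to move; the robot and the scene stay as the last step left them, time stands still between calls to the robot, and variables do not carry over. Pictures are saved under pics/ and viewed, and the job is handed in when it is done.

Besides the shell and the picture viewer there is one more tool, called by a JSON object that holds its "api" and its "payload". carry_out: Moves the arm, as the interface text tells. Its arguments: {"type":"object","properties":{"delta_pos":{"type":"array","items":{"type":"array","items":{"type":"number"}}},"rotation":{"type":"array","items":{"type":"array","items":{"type":"number"}}},"hand":{"type":"number"}},"required":["delta_pos","rotation"]}

```bash
mkdir -p pics
python3 - <<'E'
from workcell import ctrl
import cv2
o=ctrl.get_obs();print(o)
for n in("scene","top"):
    c=ctrl.camera_info(n);print(n,c)
    cv2.imwrite(f"pics/{n}0.png",ctrl.get_image(n)[:,:,::-1])
E
```

```text
{'t': 0.0, 'qpos': array([ 1.20803428e+00,  4.23853984e-01,  1.63066336e+00, -4.39927854e-05,
        1.08859335e+00, -1.89801398e-02]), 'qvel': array([-0.0012851 ,  0.0007845 , -0.00185674, -0.00157007,  0.0020938 ,
        0.00043255]), 'joint_torque': array([-7.79828533e-04, -5.44626546e+01, -2.73666447e+01,  6.42977818e-02,
        2.27958133e-02, -1.48597037e-04]), 'ee_pos': array([210.43909943, 587.93033421, 221.90395378]), 'orientation': array([-1.35334888, -0.95144799,  0.95349231]), 'ft_force': array([ 0.18156776, -0.08982426, -0.72269402]), 'moment': array([ 0.01365577, -0.05338532, -0.01752025]), 'width': 87.67084487773135}
scene {'fov_y': 42.174761981988965, 'cx': 321.42888752734495, 'cy': 239.6131853306731, 'R': array([[-0.5404454 ,  0.8413267 , -0.0093892 ],
       [ 0.69560411,  0.44050353, -0.56753111],
       [-0.4733431 , -0.31325074, -0.82329841]]), 't': array([ 246.35594728, -373.3331452 , 1306.50072453])}
top {'fov_y': 44.01910756422057, 'cx': 319.4336090874823, 'cy': 241.9801906624601, 'R': array([[ 0.00123339, -0.9999319 ,  0.01160476],
       [-0.99412304, -0.00248227, -0.10822762],
       [ 0.10824906, -0.01140308, -0.9940584 ]]), 't': array([  35.25303792,  560.3467446 , 1042.51880463])}
```

View pics/scene0.png

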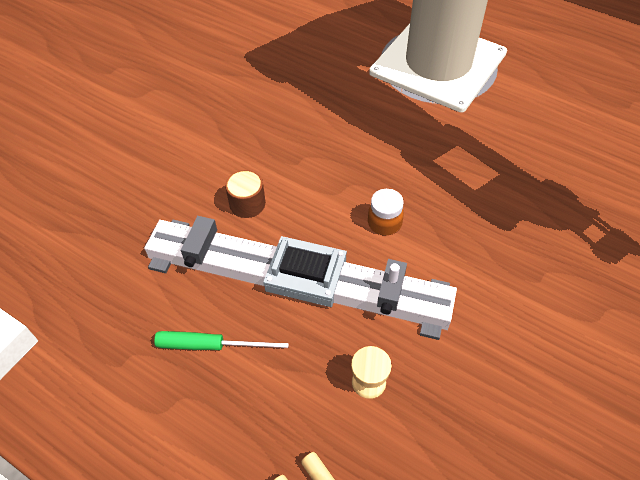

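View pics/top0.png

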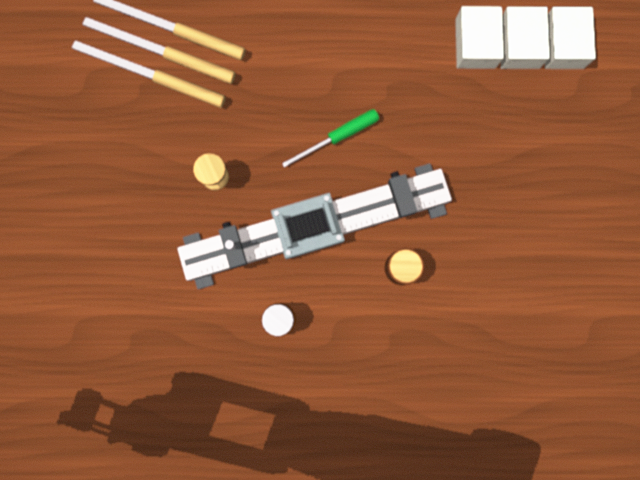

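The top view shows the carriage with its black key near (308,225), the pinned stop near (231,245) and the plain stop near (402,193). In the scene view they're at (306,265), (393,283) and (199,240). The jar, cup, log and screwdriver stand clear beside the rail, and the arm is out of frame. Next I'll measure them.

```bash
cat > h.py <<'E'
import numpy as np,cv2
from workcell import ctrl
def K(n):
    c=ctrl.camera_info(n);f=240/np.tan(np.radians(c['fov_y']/2))
    return np.array([[f,0,c['cx']],[0,f,c['cy']],[0,0,1]]),np.array(c['R']),np.array(c['t'])
def ray(n,uv,z):
    k,R,t=K(n);d=R.T@np.linalg.inv(k)@np.array([uv[0],uv[1],1.]);c=-R.T@t
    return c+d*(z-c[2])/d[2]
def tri(a,b):
    P=[];
    for n in("scene","top"):
        k,R,t=K(n);P.append(k@np.c_[R,t])
    X=cv2.triangulatePoints(P[0],P[1],np.array(a,float).reshape(2,1),np.array(b,float).reshape(2,1));return (X[:3]/X[3]).ravel()
def proj(n,X):
    k,R,t=K(n);p=k@(R@np.array(X,float)+t);return p[:2]/p[2]
def dark(img,seed_box,th=60):
    x0,y0,x1,y1=seed_box
    m=np.zeros(img.shape[:2],np.uint8);m[y0:y1,x0:x1]=(img[y0:y1,x0:x1].max(2)<th)*255
    return m
def biggest(m):
    cs,_=cv2.findContours(m,cv2.RETR_EXTERNAL,cv2.CHAIN_APPROX_NONE);return max(cs,key=cv2.contourArea)
E
python3 - <<'E'
from h import *
for n,(x0,y0,x1,y1) in {"scene":(255,225,360,315),"top":(265,185,355,265)}.items():
    im=cv2.imread(f"pics/{n}0.png")
    m=dark(im,(x0,y0,x1,y1),60);m=cv2.morphologyEx(m,cv2.MORPH_CLOSE,np.ones((3,3)))
    c=biggest(m);r=cv2.minAreaRect(c);M=cv2.moments(c);print(n,r,M['m10']/M['m00'],M['m01']/M['m00'])
    b=cv2.boxPoints(r); 
    for p in b: print(p,ray(n,p,52).round(1))
    s=7;cr=cv2.resize(im[y0:y1,x0:x1],None,fx=s,fy=s,interpolation=cv2.INTER_NEAREST)
    cv2.drawContours(cr,[((b-[x0,y0]+.5)*s).astype(int)],-1,(0,0,255),1)
    cv2.imwrite(f"pics/crop_{n}.png",cr)
E
```

```text
scene ((304.312255859375, 263.78863525390625), (47.296913146972656, 27.609167098999023), 13.392498970031738) 304.6824917278089 264.1369587109768
[278.10947 271.74036] [629.2  32.9  52. ]
[284.5043  244.88199] [583.   12.9  52. ]
[330.51505 255.83691] [561.5  85.3  52. ]
[324.1202  282.69528] [607.8 103.   52. ]
top ((307.1622009277344, 224.52703857421875), (23.159263610839844, 37.790035247802734), 72.89727020263672) 307.04516938519447 224.69949811794228
[285.69736 219.01624] [598.8  96.5  52. ]
[321.81625 207.90271] [619.   32.4  52. ]
[328.62704 230.03784] [579.3  20.3  52. ]
[292.50815 241.15137] [559.3  84.2  52. ]
```

View pics/crop_scene.png

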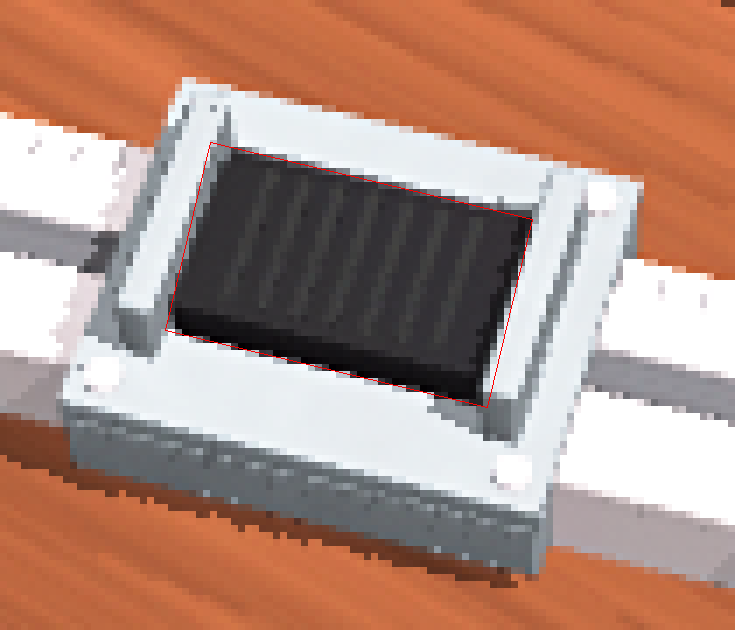

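View pics/crop_top.png

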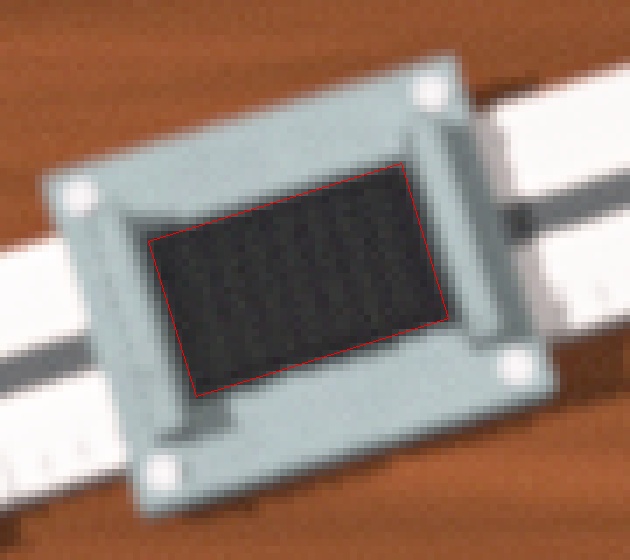

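The crops outline the key: centre about (307.2,224.5) in top and (305.4,262.1) in scene for its top face. Next are the height, the rail axis and the stop.

Run:
```python
from h import *
k=tri((305.4,262.1),(307.2,224.5));print("key tri",k.round(1), "rays z52",ray("scene",(305.4,262.1),52).round(1),ray("top",(307.2,224.5),52).round(1))
s=np.array([[430,90],[78,198],[160,472],[518,366]])/7+[265,185]-.0
P=[ray("top",p,41) for p in s];print("screws",np.round(P,1),np.mean(P,0).round(1))
for a,b in((1,0),(2,3)):
    d=(P[a]-P[b]);print(np.degrees(np.arctan2(d[1],d[0])))
s2=np.array([[602,198],[103,375],[514,470]])/7+[255,225]
print("screws scene z41",[ray("scene",p,41).round(1) for p in s2])
# tri matching: scene (103,375)=near plain stop,far x -> top (430,90); scene(514,470)-> top(78,198)
for a,b in((1,0),(2,1),(0,2)): print("tri screw",tri(s2[a],s[b]).round(1))
im=cv2.imread("pics/top0.png")
m=(im.min(2)>140).astype(np.uint8)*255;m[:150]=0;m[295:]=0;m[:,:170]=0;m[:,460:]=0
m[:, 375:][m[:,375:]>0]=255
n=m.copy();n[240:,380:]=0
pts=cv2.findNonZero(n);r=cv2.minAreaRect(pts);print(r)
for p in cv2.boxPoints(r):print(p,ray("top",p,30).round(1))
for nm,(x0,y0,x1,y1) in {"scene":(360,245,470,345),"top":(170,205,280,295)}.items():
    i=cv2.imread(f"pics/{nm}0.png")[y0:y1,x0:x1];cv2.imwrite(f"pics/stop_{nm}.png",cv2.resize(i,None,fx=6,fy=6,interpolation=0))
```

```text
key tri [589.9  57.7  48.3] rays z52 [592.1  58.6  52. ] [589.1  58.3  52. ]
screws [[639.2  23.9  41. ]
 [610.8 114.3  41. ]
 [540.2  92.7  41. ]
 [567.6   1.4  41. ]] [589.4  58.1  41. ]
107.4562461320009
106.71737799542231
screws scene z41 [array([542.4,  93. ,  41. ]), array([641.2,  24.5,  41. ]), array([612.9, 114. ,  41. ])]
tri screw [639.8  23.6  38.3]
tri screw [611.5 113.8  38.7]
tri screw [540.7  92.4  38.3]
((306.77178955078125, 191.95855712890625), (117.9629135131836, 278.4687805175781), 77.09259033203125)
[157.88048 165.56906] [700.  331.6  30. ]
[429.313   103.36578] [ 819.9 -167.6   30. ]
[455.6631  218.34805] [ 604.2 -211.6   30. ]
[184.23059 280.55133] [490.3 278.2  30. ]
```

View pics/stop_scene.png

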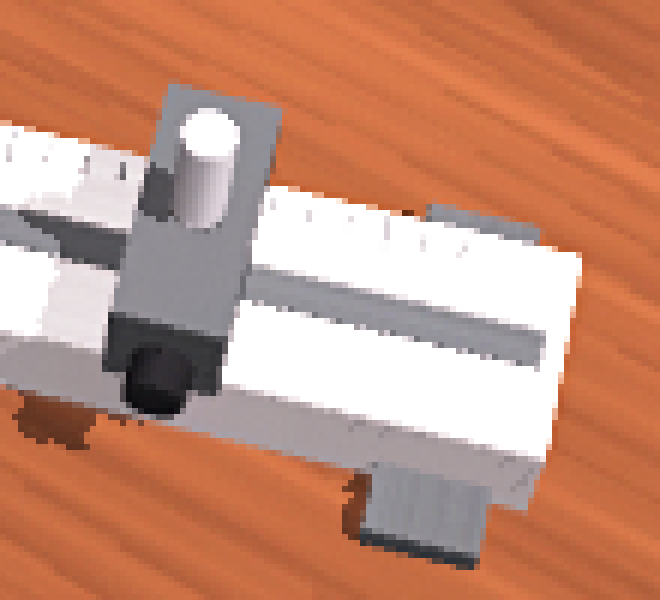

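View pics/stop_top.png

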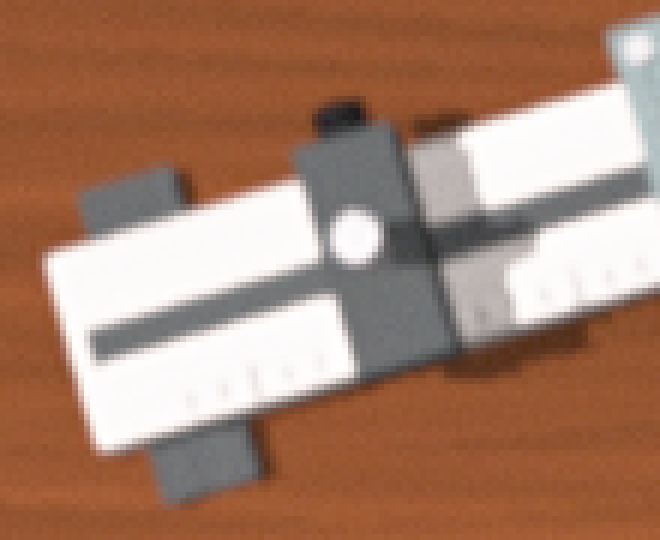

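Run:
```python
from h import *
q=np.array([[295,150],[392,122],[463,350],[360,380]])/6+[170,205]
P=np.array([ray("top",p,60) for p in q]);print("stop",P.round(1),P.mean(0).round(1))
q2=np.array([[168,85],[283,108],[228,340],[110,315]])/6+[360,245]
P2=np.array([ray("scene",p,60) for p in q2]);print("stop scene",P2.round(1),P2.mean(0).round(1)); print(tri(q2.mean(0),q.mean(0)).round(1))
im=cv2.imread("pics/top0.png");g=(im.min(2)>120).astype(np.uint8)
# rail edges: fit lines to upper/lower boundary
up=[];lo=[]
for x in list(range(183,215))+list(range(250,268))+list(range(350,385))+list(range(418,440)):
    ys=np.nonzero(g[160:290,x])[0]+160
    ys=ys[(abs(ys-(225-(x-308)*.3))<28)]
    if len(ys)>8: up.append((x,ys[0]-.5));lo.append((x,ys[-1]+.5))
for e in(up,lo):
    W=np.array([ray("top",p,30)[:2] for p in e],np.float32)
    l=cv2.fitLine(W,cv2.DIST_HUBER,0,0.01,0.01).ravel();print("edge ang",np.degrees(np.arctan2(l[1],l[0])),l[2:], "perp dist to key",(np.array([590,58])-l[2:])@[-l[1],l[0]])
# other objects rough
for n,p,z in(("cup",(209,169),65),("jar",(278,320),60),("log",(406,266),55)):print(n,ray("top",p,z).round())
print([ray("top",p,13).round() for p in((285,165),(378,114))])
d=P.mean(0)-np.array([589.7,58.2,52]);print(np.hypot(*d[:2]),np.degrees(np.arctan2(d[1],d[0])))
from scipy.spatial.transform import Rotation as Rn
print(Rn.from_rotvec(ctrl.get_obs()['orientation']).as_matrix().round(3))
```

```text
stop [[577.8 212.8  60. ]
 [586.1 184.6  60. ]
 [519.2 162.8  60. ]
 [510.4 192.6  60. ]] [548.4 188.2  60. ]
stop scene [[523.8 166.   60. ]
 [514.2 194.2  60. ]
 [580.8 214.7  60. ]
 [590.2 186.9  60. ]] [552.2 190.4  60. ]
[548.9 189.2  53. ]
edge ang -72.97154 [626.2109   50.38322] perp dist to key -32.3928251371882
edge ang -72.96237 [560.671     43.696934] perp dist to key 32.232598821962256
cup [686. 232.  65.]
jar [421. 108.  60.]
log [ 515. -116.   55.]
[array([706., 100.,  13.]), array([805., -74.,  13.])]
136.43231971185847 107.63456615697467
[[ 0.337 -0.001 -0.941]
 [ 0.941 -0.001  0.337]
 [-0.001 -1.     0.   ]]
```

```bash
cat >> h.py <<'E'
from scipy.spatial.transform import Rotation as Rn
A=np.radians(107.03);u=np.array([np.cos(A),np.sin(A),0]);key0=np.array([590,58.2,52.])
v=np.array([np.sin(A),-np.cos(A),0])
Rg=np.array([v,[0,0,-1],u]).T
def plan(tgt,pos=None,rv=None):
    o=ctrl.get_obs();R=Rn.from_rotvec(o['orientation'] if rv is None else rv).as_matrix()
    p=o['ee_pos'] if pos is None else np.array(pos)
    print("dpos cm",(R.T@(tgt-p)/10).round(3),"rot",Rn.from_matrix(R.T@Rg).as_rotvec().round(4))
def rel():
    o=ctrl.get_obs();d=o['ee_pos']-key0;print("t",o['t'],"pos",o['ee_pos'].round(2),"across",(d@v).round(2),"along",(d@u).round(2),"F u",(o['ft_force']@u).round(2),"Fz",o['ft_force'][2].round(2),o['width'])
E
python3 -c "
from h import *
print(np.linalg.det(Rg))
t=key0+15*u;t[2]=180
plan(t,[210.635,588.42,222.675])"
```

```text
1.0
dpos cm [-35.922   4.315 -52.693] rot [ 6.000e-04  9.297e-01 -1.300e-03]
```

{"api": "carry_out", "payload": {"delta_pos": [[-35.9,4.3,-52.7],[-35.9,4.3,-52.7],[-35.9,4.3,-52.7],[-35.9,4.3,-52.7],[-35.9,4.3,-52.7],[-35.9,4.3,-52.7],[-35.9,4.3,-52.7],[-35.9,4.3,-52.7],[-35.9,4.3,-52.7],[-35.9,4.3,-52.7],[-35.9,4.3,-52.7],[-35.9,4.3,-52.7]], "rotation": [[0.0006,0.93,-0.0013],[0.0006,0.93,-0.0013],[0.0006,0.93,-0.0013],[0.0006,0.93,-0.0013],[0.0006,0.93,-0.0013],[0.0006,0.93,-0.0013],[0.0006,0.93,-0.0013],[0.0006,0.93,-0.0013],[0.0006,0.93,-0.0013],[0.0006,0.93,-0.0013],[0.0006,0.93,-0.0013],[0.0006,0.93,-0.0013]], "hand": 255}}

```text
t: 1.1
ee_pos: [504.8, 183.0, 188.8]
orientation: [-1.557, -0.233, 0.233]
ft_force: [0.9, 1.0, 0.1]
width: 11.7
```

```bash
python3 -c "
from h import *
rel()
t=key0+15*u;t[2]=100
plan(t)"
```

```text
t 1.1 pos [504.77 183.03 188.76] across -44.93 along 144.31 F u 0.68 Fz 0.07 11.692849766031758
dpos cm [  4.493   8.864 -12.94 ] rot [-0.0011 -0.0003  0.0005]
```

{"api": "carry_out", "payload": {"delta_pos": [[4.5,0.9,-12.9],[4.5,0.9,-12.9],[4.5,0.9,-12.9],[4.5,0.9,-12.9],[4.5,0.9,-12.9],[4.5,0.9,-12.9],[4.5,0.9,-12.9]], "rotation": [[0,0,0],[0,0,0],[0,0,0],[0,0,0],[0,0,0],[0,0,0],[0,0,0]]}}

```text
t: 1.68
ee_pos: [583.8, 75.9, 179.7]
orientation: [-1.557, -0.233, 0.234]
ft_force: [-0.1, 0.1, -0.3]
width: 0.5
```

```bash
python3 -c "
from h import *
rel()
t=key0+15*u;t[2]=75
plan(t)
for n in('scene','top'):cv2.imwrite(f'pics/{n}1.png',ctrl.get_image(n)[:,:,::-1])"
```

```text
t 1.6833 pos [583.8   75.9  179.65] across -0.74 along 18.74 F u 0.1 Fz -0.25 0.5045050940934662
dpos cm [ 0.077 10.465 -0.391] rot [-0.0017  0.0004 -0.0003]
```

View pics/scene1.png

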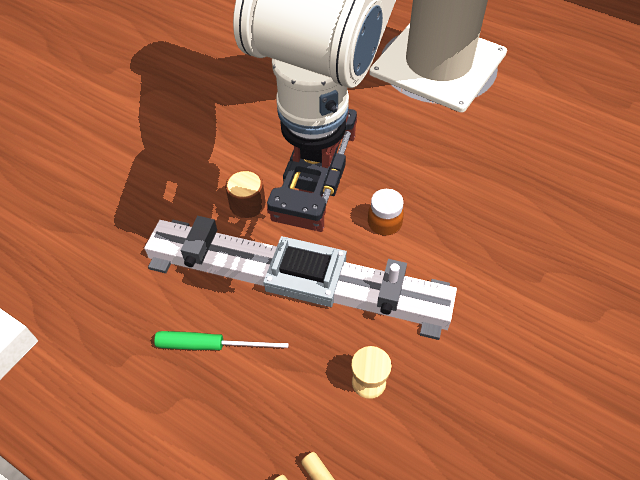

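The closed gripper is at about (300,225), above the key and clear of everything. I'll lower it to z≈72.

{"api": "carry_out", "payload": {"delta_pos": [[0.1,3.6,-0.4],[0.1,7.2,-0.4],[0.1,10.8,-0.4],[0.1,10.8,-0.4],[0.1,10.8,-0.4],[0.1,10.8,-0.4]], "rotation": [[0,0,0],[0,0,0],[0,0,0],[0,0,0],[0,0,0],[0,0,0]]}}

```text
t: 2.28
ee_pos: [587.9, 72.4, 73.6]
orientation: [-1.557, -0.236, 0.232]
ft_force: [0.9, 0.4, 0.0]
width: 0.5
```

```bash
python3 -c "
from h import *
rel()
t=key0+15*u;t[2]=55
plan(t)
for n,(x,y) in(('scene',(240,170)),('top',(240,160))):
  im=ctrl.get_image(n)[:,:,::-1];cv2.imwrite(f'pics/{n}2.png',cv2.resize(im[y:y+150,x:x+180],None,fx=4,fy=4))"
```

```text
t 2.2833 pos [587.88  72.37  73.57] across 2.12 along 14.17 F u 0.08 Fz 0.02 0.5255649389963665
dpos cm [-0.217  1.857  0.082] rot [-0.0008  0.001   0.0025]
```

View pics/scene2.png

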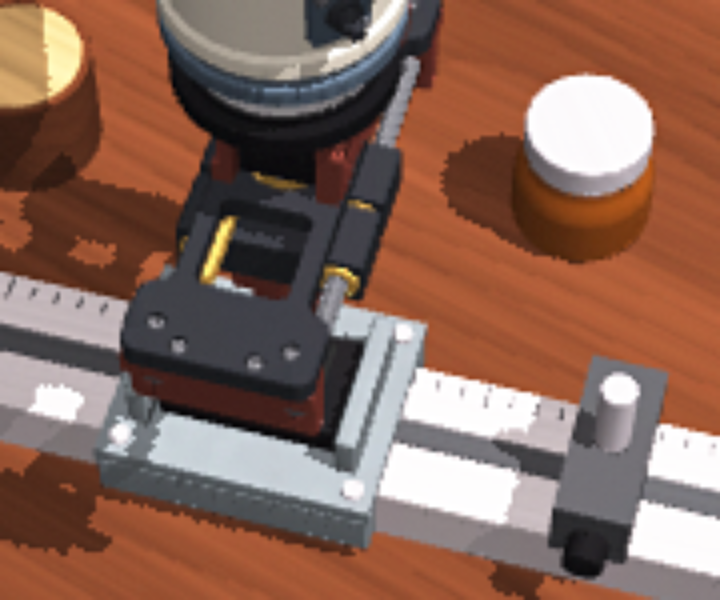

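View pics/top2.png

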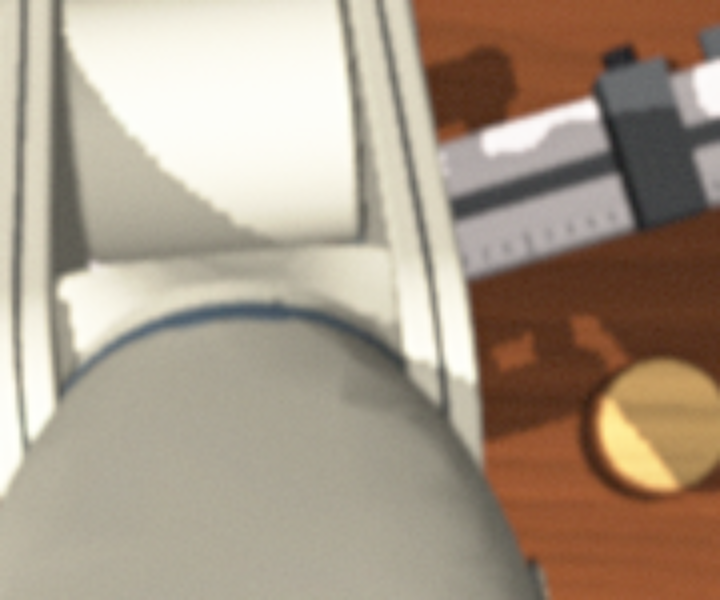

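The gripper is over the key, with the marked stop's pin to its right. The fingertips are hidden behind the gripper body, so I'll descend in small steps and check the force each time.

{"api": "carry_out", "payload": {"delta_pos": [[-0.1,0.8,0],[-0.2,1.5,0],[-0.2,1.8,0],[-0.2,1.9,0],[-0.2,1.9,0]], "rotation": [[0,0,0],[0,0,0],[0,0,0],[0,0,0],[0,0,0]]}}

```text
t: 2.8
ee_pos: [584.8, 70.8, 52.6]
orientation: [-1.557, -0.233, 0.233]
ft_force: [-0.3, 0.5, 0.5]
width: 0.6
```

```bash
python3 -c "
from h import *
rel()"
```

```text
t 2.8 pos [584.79  70.79  52.55] across -1.3 along 13.56 F u 0.59 Fz 0.52 0.6015233165655767
```

{"api": "carry_out", "payload": {"delta_pos": [[0,0.1,0],[0,0.2,0],[0,0.2,0]], "rotation": [[0,0,0],[0,0,0],[0,0,0]]}}

```text
t: 3.05
ee_pos: [585.3, 70.9, 51.1]
orientation: [-1.557, -0.234, 0.232]
ft_force: [-2.0, 0.4, 4.4]
width: 0.5
```

```bash
python3 -c "
from h import *
rel()"
```

```text
t 3.05 pos [585.28  70.86  51.1 ] across -0.8 along 13.49 F u 0.98 Fz 4.37 0.46916344892950573
```

Contact is at z≈52, as expected. I'll press about 5 mm.

{"api": "carry_out", "payload": {"delta_pos": [[0,0.2,0],[0,0.4,0],[0,0.5,0],[0,0.5,0],[0,0.5,0]], "rotation": [[0,0,0],[0,0,0],[0,0,0],[0,0,0],[0,0,0]]}}

```text
t: 3.47
ee_pos: [585.3, 70.9, 46.5]
orientation: [-1.557, -0.234, 0.232]
ft_force: [-2.8, -1.1, 6.8]
width: 0.6
```

```bash
python3 -c "
from h import *
rel()"
```

```text
t 3.4667 pos [585.31  70.89  46.49] across -0.77 along 13.51 F u -0.26 Fz 6.8 0.638214617913239
```

{"api": "carry_out", "payload": {"delta_pos": [[0,0,0.3],[0,0,0.6],[0,0,0.9],[0,0,1.2],[0,0,1.5],[0,0,1.8],[0,0,2.2],[0,0,2.6],[0,0,3.0],[0,0,3.3],[0,0,3.5],[0,0,3.5]], "rotation": [[0,0,0],[0,0,0],[0,0,0],[0,0,0],[0,0,0],[0,0,0],[0,0,0],[0,0,0],[0,0,0],[0,0,0],[0,0,0],[0,0,0]]}}

```text
t: 4.47
ee_pos: [575.0, 104.6, 46.6]
orientation: [-1.557, -0.234, 0.233]
ft_force: [-2.4, 0.5, 8.1]
width: 0.4
```

```bash
python3 -c "
from h import *
rel()
for n,(x,y) in(('scene',(240,170)),):
  im=ctrl.get_image(n)[:,:,::-1];cv2.imwrite(f'pics/{n}3.png',cv2.resize(im[y:y+150,x:x+180],None,fx=4,fy=4))"
```

```text
t 4.4667 pos [574.98 104.63  46.62] across -0.76 along 48.79 F u 1.16 Fz 8.09 0.37454109380448974
```

View pics/scene3.png

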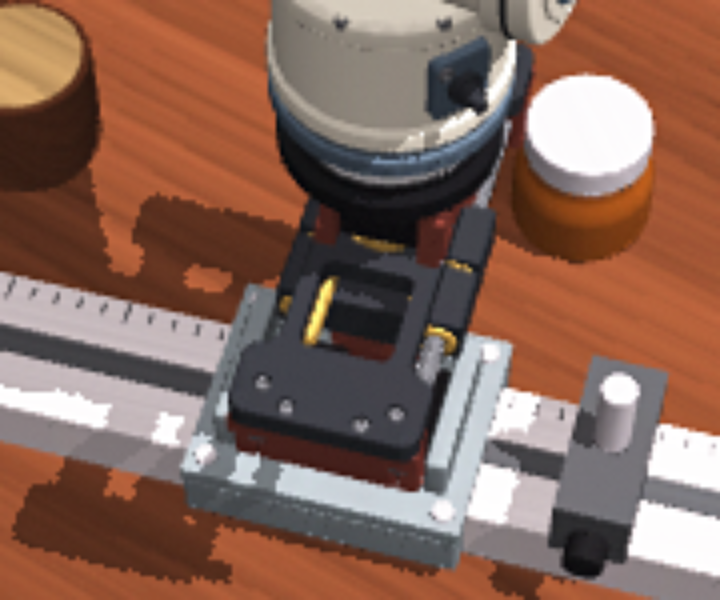

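The carriage is sliding with the finger: its near-right screw moved from (353,488) to (442,510) in the crop, and a gap to the stop is left. I'll keep going, slower near the end.

```bash
python3 -c "
from h import *
a=ray('scene',(353/4+240,488/4+170),41);b=ray('scene',(442/4+240,510/4+170),41);print((b-a)@u,(b-a)@v)"
```

```text
34.969085122051105 0.2860015642997482
```

{"api": "carry_out", "payload": {"delta_pos": [[0,0,0.3],[0,0,0.6],[0,0,0.9],[0,0,1.2],[0,0,1.5],[0,0,1.8],[0,0,2.1],[0,0,2.3],[0,0,2.5],[0,0,2.6],[0,0,2.6]], "rotation": [[0,0,0],[0,0,0],[0,0,0],[0,0,0],[0,0,0],[0,0,0],[0,0,0],[0,0,0],[0,0,0],[0,0,0],[0,0,0]]}}

```text
t: 5.43
ee_pos: [567.4, 129.3, 46.6]
orientation: [-1.557, -0.234, 0.233]
ft_force: [-2.7, -1.4, 7.8]
width: 0.6
```

```bash
python3 -c "
from h import *
rel()
for n,(x,y) in(('scene',(280,190)),):
  im=ctrl.get_image(n)[:,:,::-1];cv2.imwrite(f'pics/{n}4.png',cv2.resize(im[y:y+150,x:x+180],None,fx=4,fy=4))"
```

```text
t 5.4333 pos [567.41 129.3   46.62] across -0.78 along 74.6 F u -0.53 Fz 7.84 0.6226773393334579
```

View pics/scene4.png

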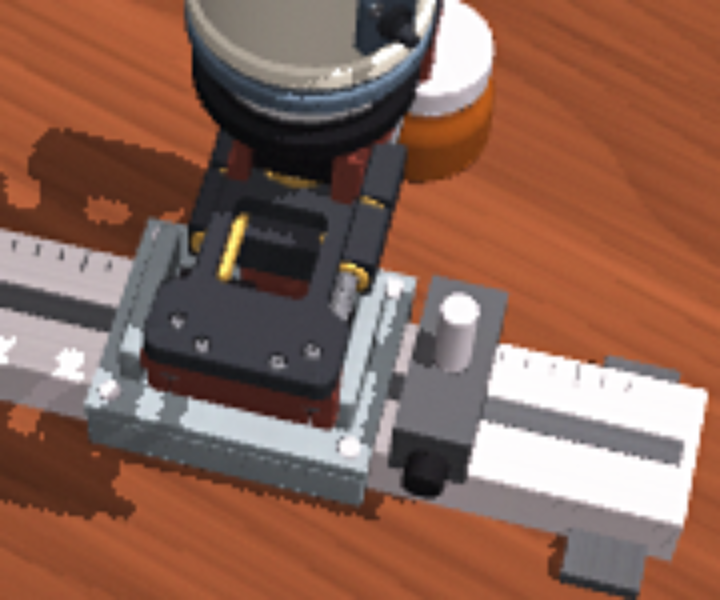

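It travels 1:1 with the finger, with a gap of about 5 mm left. I'll go on until the ridge meets the finger and the force rises.

{"api": "carry_out", "payload": {"delta_pos": [[0,0,0.2],[0,0,0.4],[0,0,0.6],[0,0,0.8],[0,0,1.0],[0,0,1.2],[0,0,1.3],[0,0,1.3]], "rotation": [[0,0,0],[0,0,0],[0,0,0],[0,0,0],[0,0,0],[0,0,0],[0,0,0],[0,0,0]]}}

```text
t: 6.15
ee_pos: [565.0, 141.4, 47.1]
orientation: [-1.558, -0.236, 0.231]
ft_force: [0.2, -3.9, 7.4]
width: 0.5
```

```bash
python3 -c "
from h import *
rel()
for n,(x,y) in(('scene',(280,190)),):
  im=ctrl.get_image(n)[:,:,::-1];cv2.imwrite(f'pics/{n}5.png',cv2.resize(im[y:y+150,x:x+180],None,fx=4,fy=4))"
```

```text
t 6.15 pos [565.03 141.35  47.05] across 0.48 along 86.82 F u -3.75 Fz 7.35 0.47395906747615557
```

View pics/scene5.png

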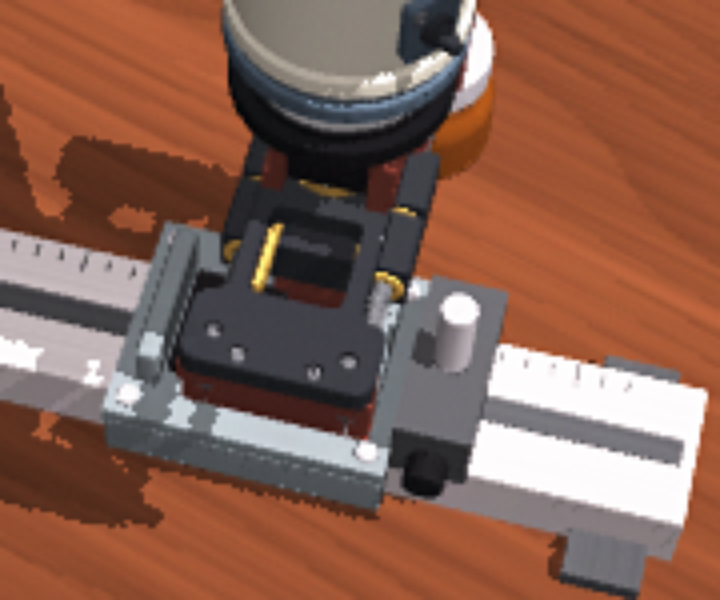

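The carriage end now reaches the stop face and the finger is slipping forward on the key. I'll push on to the ridge to confirm.

{"api": "carry_out", "payload": {"delta_pos": [[0,0,0.2],[0,0,0.4],[0,0,0.5],[0,0,0.6],[0,0,0.6]], "rotation": [[0,0,0],[0,0,0],[0,0,0],[0,0,0],[0,0,0]]}}

```text
t: 6.62
ee_pos: [563.6, 147.1, 47.2]
orientation: [-1.558, -0.237, 0.23]
ft_force: [1.5, -3.7, 7.8]
width: 0.3
```

```bash
python3 -c "
from h import *
rel()"
```

```text
t 6.6167 pos [563.6  147.12  47.16] across 0.8 along 92.75 F u -3.93 Fz 7.76 0.30185173024833245
```

{"api": "carry_out", "payload": {"delta_pos": [[0,0,0.1],[0,0,0.2],[0,0,0.2]], "rotation": [[0,0,0],[0,0,0],[0,0,0]]}}

```text
t: 6.87
ee_pos: [563.5, 147.4, 47.2]
orientation: [-1.56, -0.238, 0.23]
ft_force: [4.3, -13.4, 7.7]
width: 0.5
```

```bash
python3 -c "
from h import *
rel()"
```

```text
t 6.8667 pos [563.53 147.4   47.17] across 0.82 along 93.04 F u -14.07 Fz 7.72 0.5095803774229948
```

The finger meets the ridge at 93.0 mm along, with 14 N of resistance against only 2 N of sliding friction. So the carriage is hard on the stop. I'll lift straight up without backing off, because backing off would drag the carriage with it.

{"api": "carry_out", "payload": {"delta_pos": [[0,-0.2,0],[0,-0.4,0],[0,-0.6,0],[0,-0.8,0],[0,-1.2,0],[0,-1.8,0],[0,-2.4,0],[0,-3.2,0],[0,-4.2,0],[0,-5.2,0],[0,-6.0,0],[0,-6.0,0]], "rotation": [[0,0,0],[0,0,0],[0,0,0],[0,0,0],[0,0,0],[0,0,0],[0,0,0],[0,0,0],[0,0,0],[0,0,0],[0,0,0],[0,0,0]]}}

```text
t: 7.87
ee_pos: [562.5, 149.8, 108.4]
orientation: [-1.557, -0.237, 0.23]
ft_force: [-0.1, 0.2, 0.1]
width: 0.8
```

{"api": "carry_out", "payload": {"delta_pos": [[0,-2,0],[0,-5,0],[-3,-8,0],[-7,-11,0],[-11,-12,0],[-15,-12,0],[-18,-12,0],[-20,-12,0],[-20,-12,0],[-20,-12,0]], "rotation": [[0,0,0],[0,0,0],[0,0,0],[0,0,0],[0,0,0],[0,0,0],[0,0,0],[0,0,0],[0,0,0],[0,0,0]]}}

```text
t: 8.7
ee_pos: [369.8, 90.6, 226.4]
orientation: [-1.557, -0.235, 0.231]
ft_force: [-0.3, 0.2, 0.5]
width: 0.3
```

```bash
python3 -c "
from h import *
rel()
for n,(x,y,w,h) in dict(scene=(250,180,220,165),top=(160,120,220,165)).items():
  im=ctrl.get_image(n)[:,:,::-1];cv2.imwrite(f'pics/{n}6f.png',im);cv2.imwrite(f'pics/{n}6.png',cv2.resize(im[y:y+h,x:x+w],None,fx=3.5,fy=3.5))"
```

```text
t 8.7 pos [369.77  90.57 226.36] across -201.09 along 95.45 F u 0.25 Fz 0.47 0.32270811116637343
```

View pics/scene6.png

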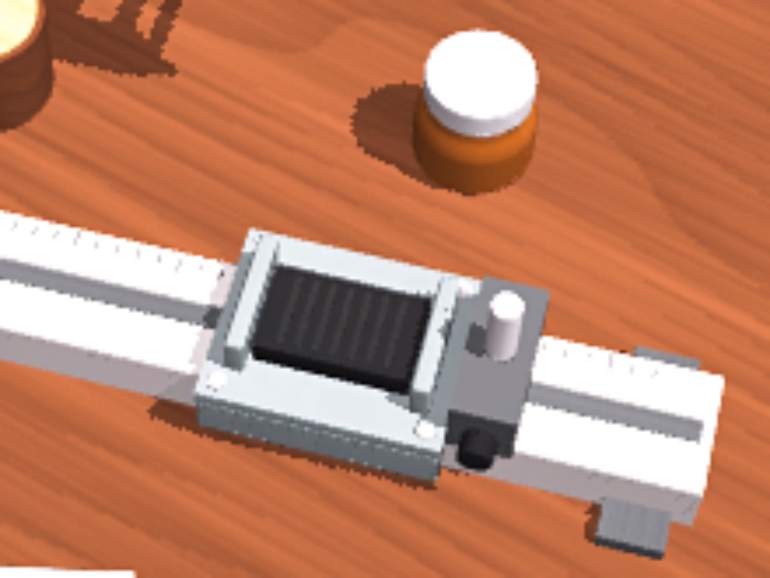

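View pics/top6f.png

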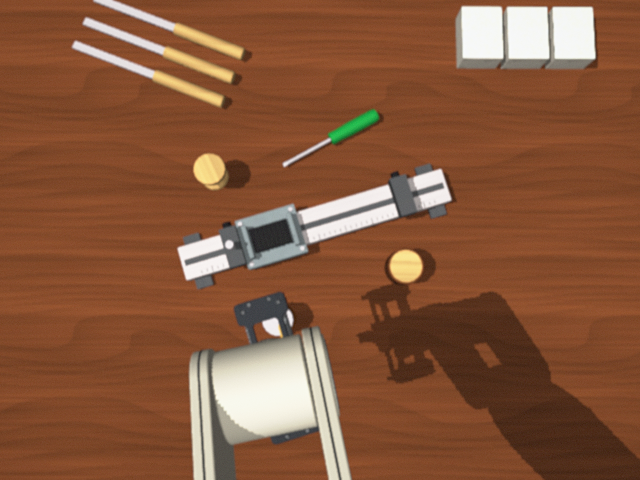

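Both views show the carriage against the pinned stop with the key up. The carriage is at (270,236) and the stop at (231,245) in top. The other objects are where they stood, and the arm is clear. One numeric check before handing in.

Run:
```python
from h import *
im=cv2.imread("pics/top6f.png");im0=cv2.imread("pics/top0.png")
def kc(im,b):
    m=cv2.morphologyEx(dark(im,b,60),cv2.MORPH_CLOSE,np.ones((3,3)));return np.array(cv2.minAreaRect(biggest(m))[0])
a=ray("top",kc(im0,(265,185,355,265)),52);b=ray("top",kc(im,(246,205,310,265)),52)
print("key moved",((b-a)@u).round(1),((b-a)@v).round(1),"key-stop",(np.array([548.4,188.2,60])-b)@u)
s0=cv2.imread("pics/scene0.png");s=cv2.imread("pics/scene6f.png")
for n,p in dict(cup=(330,340,400,400),jar=(362,185,412,240),log=(222,168,270,220),drv=(150,325,292,355)).items():
    x0,y0,x1,y1=p;print(n,cv2.phaseCorrelate(s0[y0:y1,x0:x1].mean(2),s[y0:y1,x0:x1].mean(2)))
c=(s[225:330,255:420].copy());cv2.imwrite("pics/x.png",c)
print(ctrl.get_obs()['ft_force'],ctrl.get_obs()['qvel'].round(3));print(ctrl.close_job())
```

```text
key moved 68.7 -0.4 key-stop 67.28394341886408
cup ((-0.00980407060887245, -0.0019273794517786769), 1.001150568904321)
jar ((-0.008591660141810564, 0.005298249403931976), 0.9970673636275911)
log ((0.027224838214984004, 0.21122733871939658), 0.897473713649165)
drv ((0.017155218464068867, -0.029308772630798785), 0.996179120950719)
[-0.15225079  0.06363599 -0.59953358] [ 0.002  0.016 -0.01  -0.001  0.001 -0.   ]
the job is handed in; nothing more can be done
None
```

The carriage is against the marked stop, the one with the pin, with its key up. The job is handed in, at about 8.8 s of the 42 s allowed.

I pressed the key about 5 mm with the closed fingertips, held it down and slid the carriage along the rail. At the stop I pushed on until the finger met the ridge, where the resistance rose to 14 N against about 2 N for sliding. I then lifted straight up so the key rose with the carriage still held against the stop, and moved the arm clear.

**Last checks:**
- **Carriage position:** the picture gave 68.7 mm of travel and 67.3 mm between the carriage and stop centres. The text says 70 mm when they touch, and finger contact with the ridge gave about 66 mm of travel. The 2–3 mm difference is about the error of the camera measurement, and no gap shows in the pictures.
- **Brake:** I judged it locked only from the key standing up in the picture. I did not push the carriage again to test it.
- **Other things:** the cup, jar and screwdriver showed no movement (under 0.03 px). The log read 0.2 px, on a slightly weaker image match.
- **Robot:** the contact force was back to about zero, and the arm was nearly still and clear of everything.

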